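# Show a test plug's contacts to the inspection camera

## Task

Pull the plug with the oblong rectangular head straight up out of its test unit, where a sprung catch holds it, and show its contact end to the leaning inspection camera: centred in front of the lens and pointing straight at it, contact tip about 80 mm from the glass, with the long edge of the plug's head level. Do not touch the camera, and leave the round-headed plug and everything else on the bench where it is. Finish while holding the plug there, still and in the gripper: do not put it down or let it go.

Things in the scene. Friction and masses are not known exactly. Their poses are not given: they have to be found in the camera images.
- plug: the plug to show, ~60 g, no cable: black oblong head 22 (x) x 40 (y) x 36 mm high, flat upright sides, aluminium plate on top; below it a grey blade 10 (x) x 24 (y) mm, 24 mm long, brass contacts at its end. Origin at the centre of the head's underside, which rests on the top of unit_a; z from blade to head (up in the socket), y along the head's long edge. Seated, its axes are parallel to unit_a's
- plug_tip (a point): centre of the contact end of the plug, 24 mm below the plug's origin on its z axis. Two sprung balls in the socket grip a groove in the blade: the plug comes free with a straight pull along its z of about 10 N over the first 5 mm, and is clear of the socket after 24 mm
- unit_a: fixed grey metal test unit, a box 110 (x) x 90 (y) x 55 mm high, with a socket in the middle of its top, 12 x 26 mm wide and 28 mm deep; the end with three dark vent slots and two small green lamps is its -x end. Origin at the centre of its underside, z up. It carries the oblong plug
- unit_b: fixed grey metal test unit, a box 110 (x) x 90 (y) x 55 mm high, with a socket in the middle of its top, 12 x 26 mm wide and 28 mm deep; the end with three dark vent slots and two small green lamps is its -x end. Origin at the centre of its underside, z up. It carries the round-headed plug
- round_plug: plug with a round black head, 34 mm diameter, 30 mm high, with an aluminium band, seated in unit_b; leave it. Origin at the centre of the head's underside, z up
- camera: inspection camera on a fixed base plate 100 (x) x 90 (y) x 14 mm with two side cheeks up to 74 mm; origin at the centre of the base's underside, z up. The head between the cheeks leans 25 degrees from upright towards the base's -x side. Not to be touched
- cam_head: head of the inspection camera: black body 44 x 58 mm, aluminium barrel and a white ring light of 60 mm diameter around the lens glass (the topmost part, about 105 mm above the bench). Origin at the centre of the glass; z is the optical axis, pointing out of the lens into the air, up and 25 degrees over towards the robot's side; y is level, x is across
- motor: small standing motor, 36 mm diameter, 54 mm high with shaft, steel with a brass cap; bystander, origin under its centre
- fitting: brass stepped fitting, 26 mm diameter, 28 mm high; bystander, origin under its centre
- collar: aluminium ring, 28 mm diameter, 16 mm high, lying flat; bystander, origin under its centre
- screwdriver: screwdriver about 170 mm long lying on the bench; bystander
- bottle: clear bottle with a white cap, 50 mm diameter, 110 mm high; bystander, origin under its centre
- dish: shallow steel dish, 70 mm diameter, 20 mm high; bystander, origin under its centre

How it is judged:
On the way:
1. the oblong plug is pulled clear of its socket, held by the fingers (z of plug_tip in the frame of unit_a above 0.058 m and contact force between plug and the fingers above 0.5 N), for 0.2 s.
At the end, for the whole second after the job is handed in: Fingers hold the plug at rest in the air, clear of its unit, blade towards the lens, tip 80 +-15 mm from the glass along the optical axis and within 15 mm of it in camera x and y; plug axis within 0.2 rad of the optical axis, long edge of the head within 0.2 rad of level, either way round (x of plug_tip in the frame of cam_head between -0.015 and 0.015 m and y of plug_tip in the frame of cam_head between -0.015 and 0.015 m and z of plug_tip in the frame of cam_head between 0.065 and 0.095 m and z of plug in the frame of cam_head above 0.08 m and angle between the z axis of plug and the z axis of cam_head, either way round below 0.2 rad and angle between plug's own y axis and vertical between 1.371 and 1.771 rad and height (world z) of plug_tip above 0.14 m and contact force between plug and the fingers above 1 N and contact force between plug and unit_a below 0.1 N and linear speed of plug below 0.02 m/s and angular speed of plug below 0.15 rad/s); the arm keeps its last pose, push and grip.
It fails at once if the camera was touched (over 1 N) (contact force between camera and anything else above 1 N).
It fails at once if the round-headed plug was moved over 8 mm (distance of round_plug from where it was at the start of the episode above 0.008 m).
It fails at once if another thing on the bench was moved over 20 mm (distance of any of motor, fitting, collar, screwdriver, bottle, dish from where it was at the start of the episode above 0.02 m).
It also fails if it takes over 40 s, if anything falls off the work surface, if the arm or the gripper's body presses on something with over 40 N, if the wrist force passes 120 N, or if a joint passes its speed limit or range.

## Robot

A 6-joint arm with a two-finger parallel gripper is mounted at the origin on the work surface. World frame = base frame: x ahead of the robot, y to its left, z up, the work surface at z = 0. Lengths are in m, angles in rad, forces in N, time in s.
With the tool pointing down it reaches from about 0.35 to 0.875 m from the base axis. Payload 4.2 kg.
Tool frame: the origin (TCP) lies on the centre line of the jaws, within the pads' length; the fingertips stand 14 mm ahead of it and the grasp point (between the pads) lies 5 mm behind it; z points along the fingers, y is the direction in which the jaws open and shut (so a half turn about z gives the same grasp; the last joint's range is limited). The gripper opens to 87 mm and grips with 3 to 60 N. Pads are 19 mm wide; open, the fingers measure 117 mm over their backs; the gripper's body (75 mm by 190 mm) begins 51 mm behind the grasp point.
Start: joints at [1.557, 0.385, 0.008, 0, -1.194, -0.259], TCP at [0.168, 0.602, 0.237] pointing down, gripper open.
Joint ranges: [-3.14, 3.14], [-1.21, 2.06], [-1.07, 1.41], [-3.16, 2.05], [-2.99, -0.16], [-3.1, 3.1]. Speed limits (rad/s): [2.79, 2.79, 3.14, 3.14, 3.14, 3.14].

## Interface

Orientations are given as a rotation vector (axis times angle).
In Python, from bench import get_obs, optics, close_job gives the robot as it stands. The module is installed in compiled form; this text tells all that it offers.
- The arm moves only by the tool jog_arm, never from a script. Its argument "commands" is a list of rows, each a list of 3 entries, a list of its own where there are three numbers: the finger opening in m, from 0 to 0.087, then the shift along the world's x, y, z in m, then the turn about the world's z in degrees. In form: [[grip, [x, y, z], roll], ...]. A call has 1 to 8 rows; each row is the pose to reach, as a shift and turn from the pose measured when the call began; what a row does not reach only later rows make up. A row lasts 1/8 s, in which the tool goes at most 62.5 mm and 10.7 degrees, less where a joint would pass 70% of its speed; a pose out of reach is approached as far as the arm can. A call with a gripper value outside its range is refused whole. The fingers move at their own pace and stop on an object; "grip_force" is the grip in N (left out, the last holds). Time passes only in rows, so rows that repeat a pose let the fingers close. It gives the time, the measured TCP pose, the force and the opening at its end, in the units of the state.
- get_obs(): the state, without advancing time (a new reading comes with each control period).
- optics.capture(name): name is "side" or "top" or "wrist"; returns the picture (420x560x3 uint8, blue, green, red); there is no depth.
- optics.camera_params(name): a dict with "fx", "fy", "cx", "cy" (pixels), "k1" (the pictures are not rectified: a ray, as slopes to the right and down, at radius r is drawn at 1 + k1 r^2 times it, then the intrinsics apply), "extrinsics" (4x4, takes a point from camera to world coordinates). Camera axes: x right, y down, z forward; pixel columns grow to the right and rows downward; lengths in m; the calibration is good to about 2 mm. A picture is of the moment at which its call begins: read the wrist's pose just before it. camera_params takes no time and is no camera call; for the wrist camera it gives the pose at the moment of the call.
- close_job(): hands the job in, once; it reports no verdict.
The state is a dict: "t": time; "q": joint angles; "dq": joint speeds; "joint_efforts": joint torques, N m; "ee_pos": TCP position; "ee_rot": TCP orientation; "ft_force": force on the tool from outside, world axes, zero at the start; "moment": the same for the moment, N m; "opening": finger opening in m.
Only numpy, scipy, OpenCV 4.12 (cv2) and the standard library are available. Lean on these libraries where they do the work, as an engineer would, in place of code of your own. Each camera call takes 0.05 s, during which the arm holds its last target. There are 200 camera calls.

## Working session

There is one attempt and no reset: what is moved stays moved. The work goes in short steps, Python scripts to look and compute and a tool call to move; the robot and the scene stay as the last step left them, time stands still between calls to the robot, and variables do not carry over. Pictures are saved under pics/ and viewed, about 8 in all and at most 12, crops included, and the job is handed in when it is done.

Besides the shell and the picture viewer there is one more tool, called after "Request:" by a JSON object that holds its "api" and its "payload", one argument or row to a line. jog_arm: Moves the arm, as the interface text tells. Its arguments: {"type":"object","properties":{"commands":{"type":"array"},"grip_force":{"type":"number"}},"required":["commands"]}

```bash
mkdir -p pics; cat > h.py <<'E'
import numpy as np, cv2
from bench import get_obs, optics, close_job
def K(p): return np.array([[p["fx"],0,p["cx"]],[0,p["fy"],p["cy"]],[0,0,1.]]), np.array([p["k1"],0,0,0,0.])
def ray(p,u,v):
    k,d=K(p); n=cv2.undistortPoints(np.array([[[u,v]]],float),k,d).ravel()
    T=np.array(p["extrinsics"]); return T[:3,3], T[:3,:3]@np.array([n[0],n[1],1])
def at_z(p,u,v,z):
    o,r=ray(p,u,v); return o+r*(z-o[2])/r[2]
def proj(p,X):
    k,d=K(p); T=np.linalg.inv(np.array(p["extrinsics"])); 
    return cv2.projectPoints(np.atleast_2d(X).astype(float),cv2.Rodrigues(T[:3,:3])[0],T[:3,3],k,d)[0].reshape(-1,2)
E
python3 - <<'E'
from h import *
for n in("top","side"):
    p=optics.camera_params(n); im=optics.capture(n); cv2.imwrite(f"pics/{n}0.png",cv2.resize(im,(784,588)))
    cv2.imwrite(f"pics/{n}0raw.png",im); print(n,p["fx"],p["cx"],p["cy"],p["k1"]);print(np.round(p["extrinsics"],3))
print(get_obs())
E
```

```text
top 425.0833957373302 273.3031760756048 207.37406138471312 -0.08414300734241799
[[-0.005 -0.995  0.095  0.409]
 [-1.     0.004 -0.011  0.04 ]
 [ 0.01  -0.095 -0.995  1.171]
 [ 0.     0.     0.     1.   ]]
side 429.54922103565764 274.24229042610875 209.0925192209409 0.04672653810143736
[[ 0.812 -0.427  0.398  0.096]
 [-0.584 -0.61   0.536 -0.485]
 [ 0.015 -0.667 -0.745  0.832]
 [ 0.     0.     0.     1.   ]]
{'t': 0.1, 'q': array([ 1.55658132e+00,  3.85463847e-01,  6.76346618e-03, -4.04677764e-04,
       -1.19398971e+00, -2.58614208e-01]), 'dq': array([ 0.00089906, -0.00095618,  0.00391267,  0.00242502,  0.00127637,
       -0.00072619]), 'joint_efforts': array([ 7.28343621e-04, -3.91685557e+01,  1.87936538e+01,  4.23194647e+00,
        1.34576904e-02, -7.15167607e-05]), 'ee_pos': array([0.16825557, 0.60140126, 0.23558338]), 'ee_rot': array([ 3.11046761e+00, -4.27201476e-01, -2.23700996e-04]), 'ft_force': array([-0.1926976 ,  0.59309801, -0.31209314]), 'moment': array([-0.02135145,  0.01074663, -0.00096886]), 'opening': 0.08708098674549215}
```

View pics/top0.png

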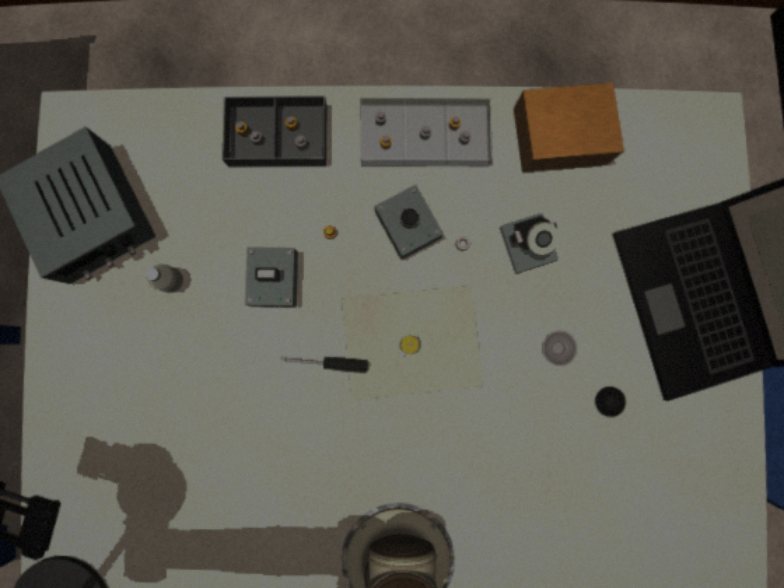

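View pics/side0.png

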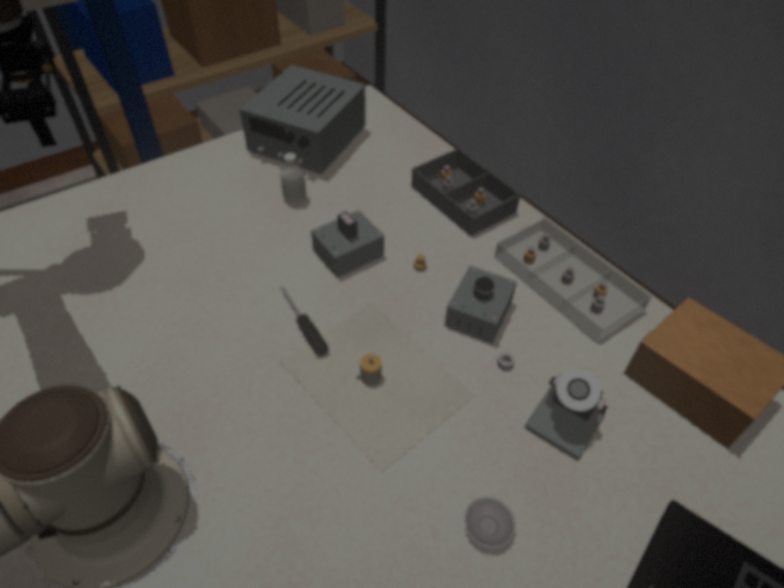

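The top view shows unit_a with the oblong plug at about (268,275), unit_b with the round plug at (410,217) and the inspection camera at (540,238). The side view shows unit_a's plug at (347,223) and the camera ring at (578,390). I'll zoom in next to get accurate pixels.

```bash
python3 - <<'E'
from h import *
t=cv2.imread("pics/top0raw.png"); s=cv2.imread("pics/side0raw.png")
def crop(im,u,v,w=50,hh=36,S=8):
    c=im[v:v+hh,u:u+w]; c=cv2.resize(c,None,fx=S,fy=S,interpolation=cv2.INTER_CUBIC)
    c=cv2.convertScaleAbs(c,alpha=1.6)
    for i in range(0,w,10): cv2.line(c,(i*S+S//2,0),(i*S+S//2,6),(0,255,255),1); cv2.putText(c,str(u+i),(i*S+S//2,16),0,.35,(0,255,255))
    for i in range(0,hh,10): cv2.line(c,(0,i*S+S//2),(6,i*S+S//2),(0,255,255),1); cv2.putText(c,str(v+i),(8,i*S+S//2+4),0,.35,(0,255,255))
    return c
a=np.hstack([crop(t,170,172,50,50,7),crop(t,352,148,56,50,7)])
cv2.imwrite("pics/c1.png",a)
a=np.hstack([crop(s,218,146,60,55,6),crop(s,372,258,62,70,6)[:330]])
b=crop(s,372,258,64,70,8)
cv2.imwrite("pics/c2.png",b); print(a.shape,b.shape)
E
```

```text
(330, 732, 3) (560, 512, 3)
```

View pics/c1.png

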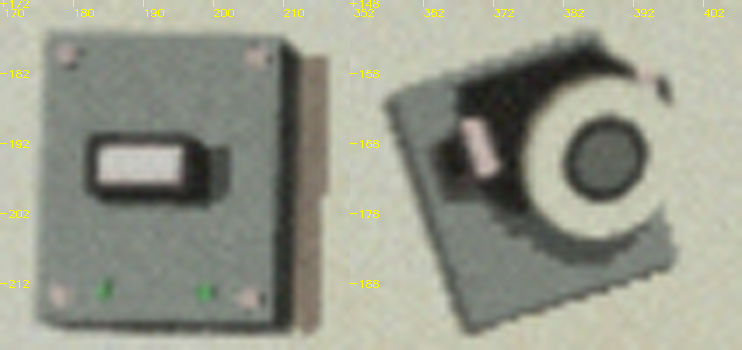

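View pics/c2.png

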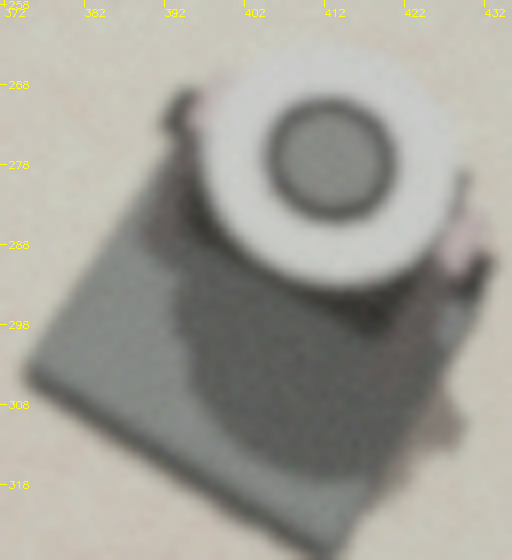

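In the top crop, the plug plate centre is (189.5,195.1) and the lens centre is (387.9,170.1). The side crop puts the lens at (412.9,277.5), and the base corners are visible. Unit_a's lamps are on the robot's side, so its -x end faces the robot.

```bash
python3 - <<'E'
from h import *
p=optics.camera_params("top"); s=optics.camera_params("side")
f=lambda u,v,z,n=p: np.round(at_z(n,u,v,z),4)
print("plug plate",f(189.5,195.1,.091))
C=lambda x,y:(170+(x-3.5)/7,172+(y-3.5)/7)
D=lambda x,y:(352+(x-353.5)/7,148+(y-3.5)/7)
def ang(a,b): d=b-a; return np.round(np.linalg.norm(d),4),np.round(np.degrees(np.arctan2(d[1],d[0])),2)
c=[f(*C(*q),.055) for q in((48,36),(282,42),(277,330),(37,322))]
print("unit corners",c,np.mean(c,0)); print(ang(c[3],c[0]),ang(c[2],c[1]),ang(c[1],c[0]),ang(c[2],c[3]))
b=[f(*D(*q),.014) for q in((388,100),(470,332),(675,262))]
print("base",b,ang(b[1],b[0]),ang(b[2],b[1]), "centre",(b[0]+b[2])/2)
o1,r1=ray(p,387.9,170.1);o2,r2=ray(s,412.9,277.5)
A=np.stack([r1,-r2],1); k=np.linalg.lstsq(A,o2-o1,rcond=None)[0]
print("lens",o1+k[0]*r1,o2+k[1]*r2, f(387.9,170.1,.105), f(412.9,277.5,.105,s))
E
```

```text
plug plate [0.5443 0.2428 0.091 ]
unit corners [array([0.5986, 0.2855, 0.055 ]), array([0.5957, 0.1962, 0.055 ]), array([0.4862, 0.1971, 0.055 ]), array([0.4896, 0.2878, 0.055 ])] [0.542525 0.24165  0.055   ]
(np.float64(0.109), np.float64(-1.21)) (np.float64(0.1095), np.float64(-0.47)) (np.float64(0.0893), np.float64(88.14)) (np.float64(0.0908), np.float64(87.85))
base [array([ 0.6454, -0.2058,  0.014 ]), array([ 0.5525, -0.236 ,  0.014 ]), array([ 0.5802, -0.3191,  0.014 ])] (np.float64(0.0977), np.float64(18.01)) (np.float64(0.0876), np.float64(108.43)) centre [ 0.6128  -0.26245  0.014  ]
lens [ 0.60583913 -0.2670941   0.1015942 ] [ 0.60667199 -0.26782755  0.10195838] [ 0.6052 -0.2661  0.105 ] [ 0.6045 -0.2687  0.105 ]
```

Sizes check out: unit_a measures 109×90, the base 98×88, and the two lens rays meet at about z=0.102. The jog can't tilt the tool, so the plan is:

1. Grip the plug across its long y axis and pull it until the tip is about 6 mm inside the socket.
2. Move sideways in -x so the socket rim tilts the plug about 25° in the jaws.
3. Carry it to the lens.

First I'll go above the plug.

Request:
{"api": "jog_arm", "payload": {
  "commands": [
    [0.087,[0.045,-0.043,0],4],
    [0.087,[0.09,-0.086,0],8],
    [0.087,[0.135,-0.13,0],12],
    [0.087,[0.18,-0.173,0],14],
    [0.087,[0.225,-0.216,0],14],
    [0.087,[0.27,-0.26,0],14],
    [0.087,[0.32,-0.31,0],14],
    [0.087,[0.365,-0.35,-0.01],14]
  ],
  "grip_force": 40
}}

```text
t: 1.1
ee_pos: [0.5294, 0.2546, 0.227]
ee_rot: [3.14, -0.045, 0.002]
ft_force: [0.2, 0.6, -0.0]
opening: 0.0871
```

Request:
{"api": "jog_arm", "payload": {
  "commands": [
    [0.087,[0.02,-0.02,-0.02],0],
    [0.087,[0.02,-0.02,-0.02],0]
  ]
}}

```text
t: 1.35
ee_pos: [0.5494, 0.2322, 0.2044]
ee_rot: [3.137, -0.051, -0.005]
ft_force: [0.6, 0.1, -0.6]
opening: 0.087
```

```bash
python3 - <<'E'
from h import *
o=get_obs(); p=optics.camera_params("wrist"); im=optics.capture("wrist")
print(o["ee_pos"],o["ee_rot"]); print(np.round(p["extrinsics"],3))
np.save("w1.npy",p,allow_pickle=True)
e=0.543+.0;c=np.array([.5435,.2425,.091])
im2=cv2.resize(im,(784,588))
for q in proj(p,[c,o["ee_pos"]]): cv2.drawMarker(im2,tuple(int(x*1.4) for x in q),(0,0,255),0,12,1)
cv2.imwrite("pics/w1.png",im2)
E
```

```text
[0.54943959 0.23215756 0.20437091] [ 3.13725329 -0.05104388 -0.00518765]
[[-0.032 -0.967 -0.252  0.617]
 [-0.999  0.032  0.005  0.23 ]
 [ 0.004  0.252 -0.968  0.353]
 [ 0.     0.     0.     1.   ]]
```

View pics/w1.png

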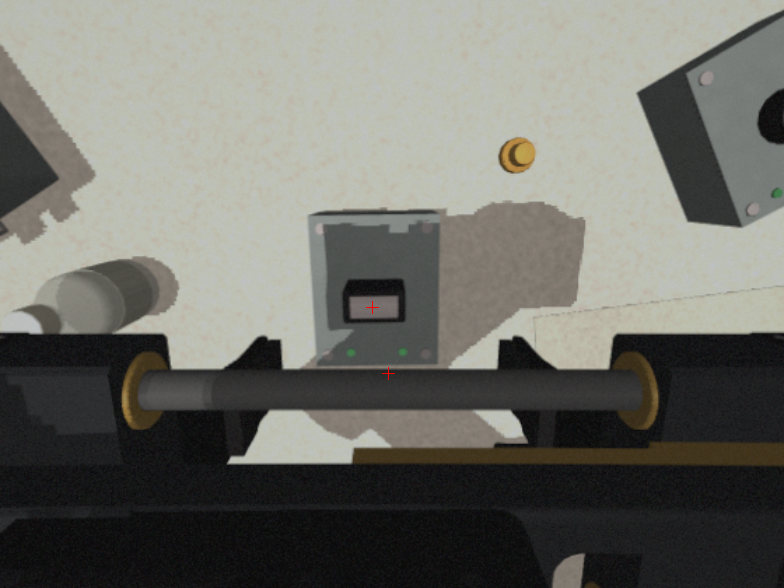

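The wrist view shows the plate centre at (374,307), about 2 px from the predicted mark, and the head edges run parallel to the jaws. I'll descend and grip at about (0.5435, 0.2415).

Request:
{"api": "jog_arm", "payload": {
  "commands": [
    [0.087,[-0.006,0.009,-0.04],0],
    [0.087,[-0.006,0.009,-0.08],0],
    [0.087,[-0.006,0.009,-0.11],0],
    [0.087,[-0.006,0.009,-0.12],0],
    [0.087,[-0.006,0.009,-0.12],0]
  ]
}}

```text
t: 2.02
ee_pos: [0.5433, 0.2434, 0.0862]
ee_rot: [3.139, -0.045, -0.001]
ft_force: [-0.0, 0.3, 0.3]
opening: 0.0869
```

Request:
{"api": "jog_arm", "payload": {
  "commands": [
    [0.087,[0,-0.002,-0.008],0],
    [0.087,[0,-0.002,-0.012],0],
    [0.087,[0,-0.002,-0.012],0],
    [0.04,[0,-0.002,-0.012],0],
    [0.03,[0,-0.002,-0.012],0],
    [0.03,[0,-0.002,-0.012],0],
    [0.03,[0,-0.002,-0.012],0],
    [0.03,[0,-0.002,-0.012],0]
  ]
}}

```text
t: 3.02
ee_pos: [0.5433, 0.2414, 0.0742]
ee_rot: [3.139, -0.046, -0.001]
ft_force: [-0.0, -0.7, 0.8]
opening: 0.0447
```

Request:
{"api": "jog_arm", "payload": {
  "commands": [
    [0.03,[0,0,0],0],
    [0.03,[0,0,0],0],
    [0.03,[0,0,0],0]
  ]
}}

```text
t: 3.4
ee_pos: [0.5433, 0.2414, 0.0742]
ee_rot: [3.139, -0.045, -0.001]
ft_force: [0.7, 0.7, -0.0]
opening: 0.04
```

Gripped at 40.0 mm, with no side force. Next I'll pull up 18 mm.

Request:
{"api": "jog_arm", "payload": {
  "commands": [
    [0.03,[0,0,0],0],
    [0.03,[0,0,0.002],0],
    [0.03,[0,0,0.005],0],
    [0.03,[0,0,0.009],0],
    [0.03,[0,0,0.014],0],
    [0.03,[0,0,0.018],0],
    [0.03,[0,0,0.018],0]
  ]
}}

```text
t: 4.28
ee_pos: [0.5439, 0.2419, 0.0938]
ee_rot: [3.14, -0.045, 0.002]
ft_force: [0.7, 0.0, 0.3]
opening: 0.0397
```

```bash
python3 - <<'E'
from h import *
o=get_obs(); print(o["ee_pos"],o["ft_force"],o["moment"],o["opening"])
im=optics.capture("side"); u,v=250,158
c=cv2.convertScaleAbs(cv2.resize(im[130:195,205:285],(800,600) if 0 else (640,520),interpolation=cv2.INTER_CUBIC),alpha=1.7); cv2.imwrite("pics/s1.png",c)
E
```

```text
[0.54391268 0.24186684 0.09375645] [0.69425406 0.03435265 0.29399137] [-0.05898522  0.00867423 -0.04764713] 0.03967911345013054
```

View pics/s1.png

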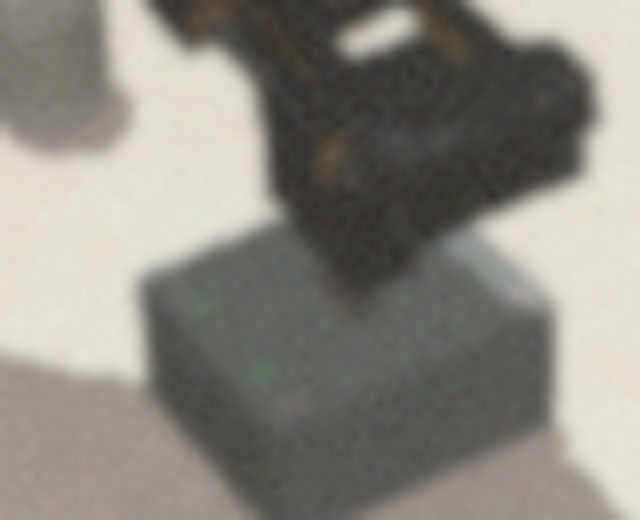

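The plug is lifted and the force is back to about 0, with the tip roughly 4 mm deep. I'll lower it 2 mm, loosen the grip to 10 N and sweep -x 20 mm so the rim tilts it.

Request:
{"api": "jog_arm", "payload": {
  "commands": [
    [0.03,[0,0,-0.002],0],
    [0.03,[0,0,-0.002],0],
    [0.03,[-0.003,0,-0.002],0],
    [0.03,[-0.006,0,-0.002],0],
    [0.03,[-0.009,0,-0.002],0],
    [0.03,[-0.012,0,-0.002],0]
  ],
  "grip_force": 10
}}

```text
t: 5.08
ee_pos: [0.5319, 0.242, 0.0914]
ee_rot: [3.14, -0.045, 0.003]
ft_force: [2.4, 0.5, -2.5]
opening: 0.0399
```

Request:
{"api": "jog_arm", "payload": {
  "commands": [
    [0.03,[-0.003,0,0],0],
    [0.03,[-0.006,0,0],0],
    [0.03,[-0.008,0,0],0],
    [0.03,[-0.008,0,0],0]
  ]
}}

```text
t: 5.58
ee_pos: [0.5238, 0.2422, 0.0917]
ee_rot: [3.141, -0.045, 0.003]
ft_force: [2.1, 0.9, -0.3]
opening: 0.04
```

Request:
{"api": "jog_arm", "payload": {
  "commands": [
    [0.02,[0,0,0],0],
    [0.02,[0,0,0],0],
    [0.02,[0,0,0.02],0],
    [0.02,[0,0,0.07],0],
    [0.02,[0,0,0.12],0],
    [0.02,[0,0,0.12],0],
    [0.02,[0,0,0.12],0]
  ],
  "grip_force": 40
}}

```text
t: 6.45
ee_pos: [0.5222, 0.2415, 0.2104]
ee_rot: [3.139, -0.046, -0.003]
ft_force: [0.3, -0.2, -1.4]
opening: 0.0398
```

```bash
python3 - <<'E'
from h import *
o=get_obs(); print(o["ee_pos"],o["ft_force"],o["moment"],o["opening"])
p=optics.camera_params("side"); im=optics.capture("side")
g=o["ee_pos"]+[0,0,.005]; q=proj(p,g)[0]; print(q)
u,v=int(q[0])-40,int(q[1])-25
c=cv2.convertScaleAbs(cv2.resize(im[v:v+60,u:u+80],(800,600),interpolation=cv2.INTER_CUBIC),alpha=1.7)
t=np.radians(25);ax=np.array([-np.sin(t),0.01,np.cos(t)])
for k,col in((0,(0,0,255)),(-.024,(0,255,0)),(-.048,(255,0,0))):
    w=(proj(p,g+k*ax)[0]-[u,v]+.5)*10; cv2.drawMarker(c,tuple(int(x) for x in w),col,0,16,2)
cv2.imwrite("pics/s2.png",c)
E
```

```text
[0.52219522 0.24151685 0.21041856] [ 0.25233249 -0.19434429 -1.41506551] [-0.10496703  0.0841731  -0.04689251] 0.03983981345455967
[237.43602015 118.68135587]
```

View pics/s2.png

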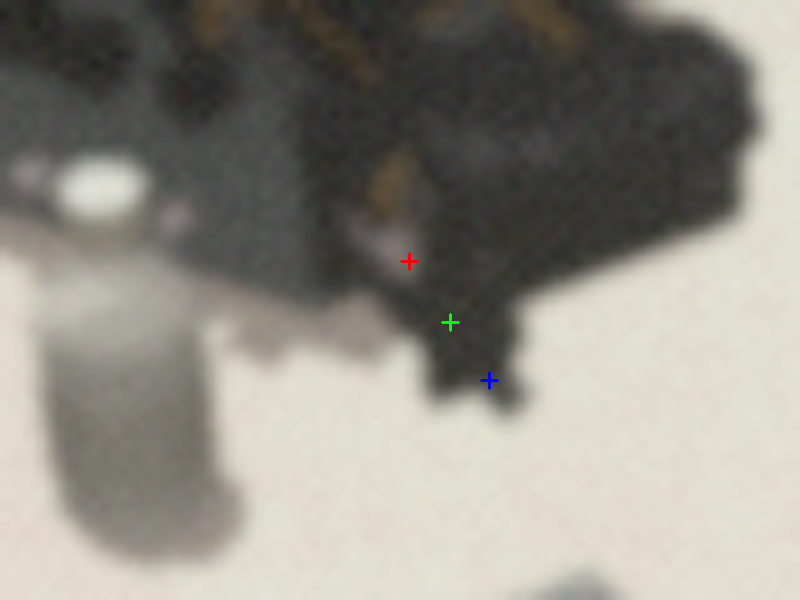

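The side crop shows the plug out of the socket, with the tip at about (510,405). The fingers hide part of it, so I'll check the tilt against a wireframe in the wrist view.

```bash
cat >> h.py <<'E'
def boxes(g,yaw,tilt,r=.0242):
    """head and blade corners; g grasp point, plug z leaned by tilt towards its -x"""
    c,s=np.cos(yaw),np.sin(yaw); ct,st=np.cos(tilt),np.sin(tilt)
    X=np.array([c*ct,s*ct,st]);Y=np.array([-s,c,0]);Z=np.array([-c*st,-s*st,ct]); O=g-r*Z
    def b(x,y,z0,z1): return [O+i*x*X+j*y*Y+z*Z for z in(z0,z1) for i,j in((-1,-1),(1,-1),(1,1),(-1,1))]
    return [b(.011,.02,0,.036),b(.005,.012,-.024,0)],O-.024*Z
def draw(c,p,bs,u,v,S,col):
    for b in bs:
        w=((proj(p,b)-[u,v]+.5)*S).astype(int)
        for i,j in [(0,1),(1,2),(2,3),(3,0),(4,5),(5,6),(6,7),(7,4),(0,4),(1,5),(2,6),(3,7)]: cv2.line(c,tuple(map(int,w[i])),tuple(map(int,w[j])),col,1)
E
python3 - <<'E'
from h import *
o=get_obs(); g=o["ee_pos"]+[0,0,.005]; out=[]
for n in("wrist","side"):
    p=optics.camera_params(n); im=optics.capture(n); bs,tip=boxes(g,np.radians(-1.8),np.radians(25)); q=proj(p,tip)[0]; print(n,q)
    w=50 if n=="side" else 100; h=int(w*1.5); u,v=int(q[0])-w//2,int(q[1])-int(w*.75); v=max(0,min(v,420-h)); S=400/w
    c=cv2.convertScaleAbs(cv2.resize(im[v:v+h,u:u+w],(400,600),interpolation=cv2.INTER_CUBIC),alpha=2.2 if n=="wrist" else 2)
    draw(c,p,bs,u,v,S,(0,255,0)); out.append(c)
cv2.imwrite("pics/s3.png",np.hstack(out))
E
```

```text
wrist [277.78593352 210.9844445 ]
side [245.51176201 130.90875417]
```

View pics/s3.png

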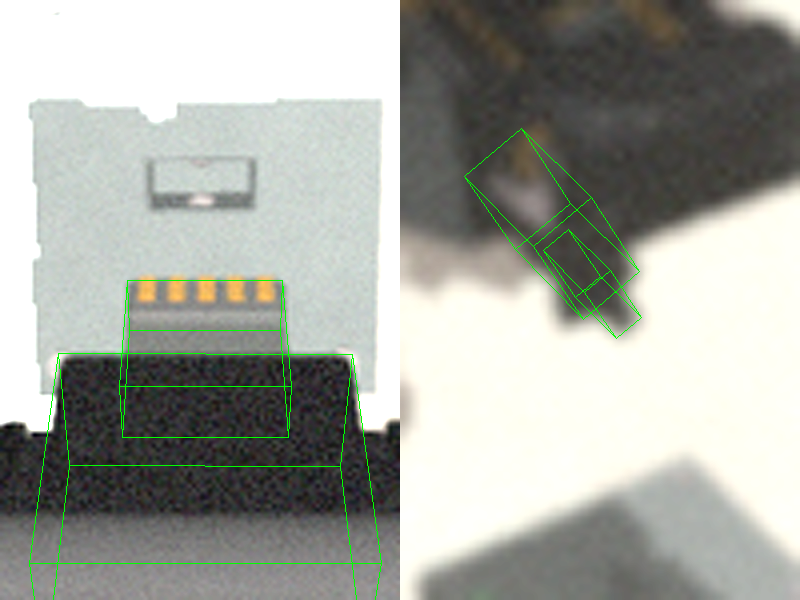

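The wireframe at 25° matches both views; in the wrist view its tip edge lies on the brass contacts. Next I'll carry the plug to the lens: target TCP about (0.5535, -0.284, 0.216), turn +20°.

Request:
{"api": "jog_arm", "payload": {
  "commands": [
    [0.02,[0.002,-0.035,0.006],3],
    [0.02,[0.006,-0.08,0.006],6],
    [0.02,[0.01,-0.13,0.006],9],
    [0.02,[0.013,-0.18,0.006],12],
    [0.02,[0.016,-0.23,0.006],15],
    [0.02,[0.019,-0.28,0.006],18],
    [0.02,[0.022,-0.32,0.006],20],
    [0.02,[0.024,-0.35,0.006],20]
  ]
}}

```text
t: 7.6
ee_pos: [0.5458, -0.1102, 0.2142]
ee_rot: [3.099, 0.499, -0.007]
ft_force: [0.6, -0.7, -0.8]
opening: 0.0398
```

```bash
python3 -c "
from h import *
o=get_obs();p=o['ee_pos'];a=o['ee_rot'];print(np.array([.5535,-.284,.216])-p, 18.2-2*np.degrees(np.arctan2(a[1],a[0])),a)"
```

```text
[ 0.00770443 -0.17375218  0.00180755] -0.08516473595607366 [ 3.09873623  0.49869948 -0.00710311]
```

Request:
{"api": "jog_arm", "payload": {
  "commands": [
    [0.02,[0.002,-0.04,0.002],0],
    [0.02,[0.004,-0.08,0.002],0],
    [0.02,[0.006,-0.12,0.002],0],
    [0.02,[0.007,-0.15,0.002],0],
    [0.02,[0.008,-0.165,0.002],0],
    [0.02,[0.008,-0.172,0.002],0],
    [0.02,[0.008,-0.174,0.002],0],
    [0.02,[0.008,-0.174,0.002],0]
  ]
}}

```text
t: 8.6
ee_pos: [0.5539, -0.2835, 0.2162]
ee_rot: [3.099, 0.5, -0.007]
ft_force: [0.6, -0.1, -0.4]
opening: 0.0398
```

```bash
python3 - <<'E'
from h import *
o=get_obs(); a=o["ee_rot"]; yaw=2*np.arctan2(a[1],a[0]); print(o["ee_pos"],np.degrees(yaw),o["opening"],o["ft_force"])
g=o["ee_pos"]+[0,0,.005]; out=[]
bs,tip=boxes(g,yaw,np.radians(25))
t=np.radians(25);b=np.radians(18.2);n=np.array([-np.sin(t)*np.cos(b),-np.sin(t)*np.sin(b),np.cos(t)])
L=np.array([.605,-.267,.105]); d=tip-L; Y=np.array([-np.sin(b),np.cos(b),0]); print("tip in cam",d@np.cross(Y,n),d@Y,d@n)
for nm in("wrist","side"):
    p=optics.camera_params(nm); im=optics.capture(nm); q=proj(p,tip)[0]; 
    w=80 if nm=="side" else 180; h=int(w*1.5); u,v=int(q[0])-w//2,int(q[1])-int(w*.6); v=max(0,min(v,420-h)); u=max(0,min(u,560-w)); S=400/w
    c=cv2.convertScaleAbs(cv2.resize(im[v:v+h,u:u+w],(400,600),interpolation=cv2.INTER_CUBIC),alpha=1.8)
    draw(c,p,bs,u,v,S,(0,255,0))
    for k in(0,.04,.08):
        m=(proj(p,L+k*n)[0]-[u,v]+.5)*S; cv2.drawMarker(c,tuple(int(x) for x in m),(0,0,255),0,14,2)
    out.append(c)
cv2.imwrite("pics/f1.png",np.hstack(out))
E
```

```text
[ 0.55386576 -0.28349375  0.21619895] 18.3370374435856 0.03981855818051924 [ 0.57638933 -0.05175747 -0.39982264]
tip in cam 0.0004139435554506937 0.00035112843559391616 0.07981833460030317
```

View pics/f1.png

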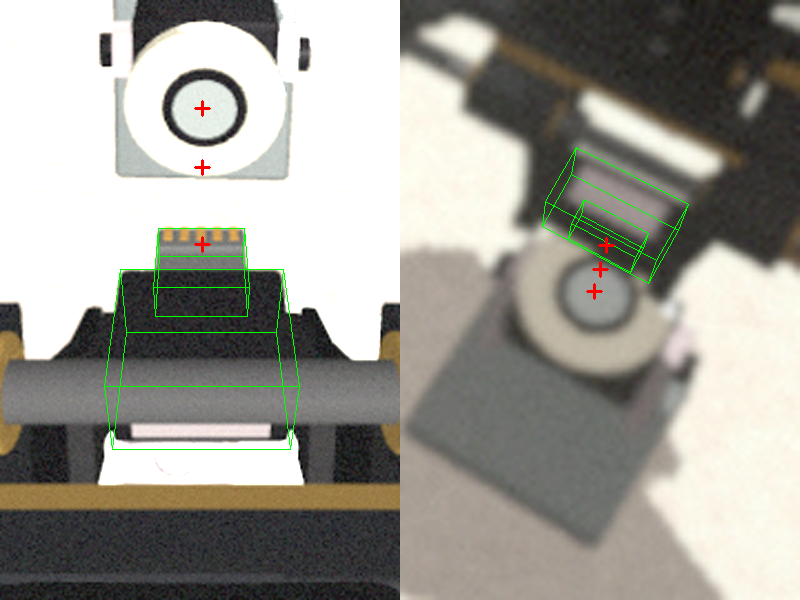

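In the wrist view the lens marks fall on the glass centre and the brass contacts sit on the predicted tip edge, centred and parallel to the camera. The side view agrees. The arm is at rest, so I'll hand in.

```bash
python3 -c "
from h import *
o=get_obs();print(o['t'],abs(o['dq']).max(),o['opening']);close_job()"
```

```text
8.7 0.0014070669216141095 0.03990708105164082
the job is handed in; nothing more can be done
```

I pulled the oblong plug out of unit_a and handed the job in at t = 8.7 s, with the gripper holding the plug still in front of the inspection camera. `close_job` gives no verdict.

**How:** The jog can't tilt the tool. I gripped the head across its long axis at 40 N and pulled it most of the way out. With the grip down to 10 N, I moved sideways so the socket rim turned the plug 25° in the jaws. I then gripped at 40 N again, lifted it clear and carried it to the lens.

**Last checks:**

| Check | Value | Allowed |
|---|---|---|
| Tip offset in camera x | 0.4 mm | ±15 mm |
| Tip offset in camera y | 0.4 mm | ±15 mm |
| Tip distance from the glass | 79.8 mm | 65–95 mm |
| Plug turn about vertical against camera base | 18.3° against 18.2° | within about 11° |
| Tilt towards the lens | 25° | within about 11° of the lens's 25° |
| Finger opening | 39.9 mm on the 40 mm head | – |
| Largest joint speed | 0.001 rad/s | – |

- **How these were found:** the tip figures come from the arm pose and my picture measurements. The tilt comes from a 25° wireframe that matched the wrist and side views, both after the pull and at the end.
- **Not checked:** I saw no contact with the camera, and the tool force readings stayed within about 1.5 N from leaving the socket on. I took no final picture of the round-headed plug or the loose items, but the path passed well above them.
- **Disagreement:** the two views put the lens glass at 102 mm above the bench, against the stated 105 mm. I used 105 mm, and the difference is well inside the tolerance.

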